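Snap the cap onto the open sample vial

ROBOT

A 6-joint arm with a two-finger parallel gripper is mounted at the origin on the work surface. World frame = base frame: x ahead of the robot, y to its left, z up, the work surface at z = 0. Lengths are in m, angles in rad, forces in N, time in s.
With the tool pointing down it reaches from about 0.275 to 0.825 m from the base axis. Payload 4.9 kg.
Tool frame: the origin (TCP) lies midway between the tips of the shut fingers; the grasp point (between the pads) lies 19 mm behind it (grip_point_offset is the distance from the TCP to the grasp point, in m); z points along the fingers, y is the line along which they close (so a half turn about z gives the same grasp; the last joint's range is limited). The gripper opens to 85 mm and grips with 20 to 120 N. Pads are 22 mm wide; open, the fingers measure 114 mm over their backs; the gripper's body (76 mm by 85 mm) begins 54 mm behind the grasp point. The pads swing forward as they close: fully open they stand 13 mm farther back than shut.
Start: joints at [-1.445, 0.326, -0.193, 1.052, 0, 1.437], TCP at [0.141, -0.532, 0.231] pointing down, gripper open.
Joint ranges: [-2.65, 2.65], [-0.97, 1.79], [-1.3, 1.35], [-1.93, 2.1], [-1.47, 1.37], [-3.14, 3.14]. Speed limits (rad/s): [2.57, 2.57, 3.14, 3.14, 3.14, 3.14].

INTERFACE

Orientations are given as a rotation vector (axis times angle).
In Python, from cell import * gives the robot as it stands. Calls block until the motion is done:
- movep(position, orientation): joint-space move of the TCP to a pose.
- move_l(position, velocity=0.15, rot=None, until_force=None): straight line of the TCP; rot=None keeps the orientation; velocity is the mean speed in m/s. With until_force (N) it stops when the force on the tool has changed by that much, and returns True; else False.
- set_joints(angles): joint-space move.
- let_go() and grab(newtons=None): open the fingers fully, or close them until they stop; newtons is the grip in N (None keeps the last).
- sleep(seconds).
- ik(position, orientation): joint angles nearest the present ones, or None.
- get_state(): the state.
- grab_frame(name): name is "scene" or "top" or "wrist"; returns a dict with "img" (420x560x3 uint8, red, green, blue), "fx", "fy", "cx", "cy" (pixels), "cam_to_world" (4x4, takes a point from camera to world coordinates); the wrist camera has in their place "T_tool_cam" (4x4, takes a point from camera to tool coordinates, whose origin is the TCP and whose axes are the flange's). Camera axes: x right, y down, z forward; pixel columns grow to the right and rows downward; lengths in m; the calibration is good to about 2 mm. A picture is of the moment at which its call begins: read the wrist's pose just before it. There is no depth.
A pose or a line that the arm cannot do raises MotionError and nothing moves.
- sign_off(): hands the job in; it is judged then, once.
Trained networks look in the newest picture that a camera, given by its name, has taken for a name from the list of things; names that differ only in an ending like _2 or _b are one class to them, and where a whole thing is asked for, a point or a joint stands for the part that bears it (a point fixed in the world has none). Each returns a list of dicts, best first, with "score" (0 to 1); they miss things now and then, are a little off and sometimes report something else, mostly with a low value. They report only what shows in the picture. A call takes as long as a camera call. They do not tell look-alikes from the thing itself.
- spot_in(camera, name): "centre" ([column, row] in pixels, amid what is visible of it).
- silhouettes(camera, name): "mask" (420x560 bool, what is visible of it) and "centre" ([column, row] in pixels, amid what is visible of it).
- tip_of(camera, name): "centre" ([column, row] in pixels: a listed point, or the origin of a listed thing).
The state is a dict: "clock": time; "q": joint angles; "joint_velocities": joint speeds; "tau": joint torques, N m; "position": TCP position; "eef_rot": TCP orientation; "contact_force": force on the tool from outside, world axes, zero at the start; "wrist_torque": the same for the moment, N m; "finger_gap": opening from 0.0 (shut) to 1.0 (fully open); "grasp_force": force on a finger pad.
Only numpy, scipy, OpenCV 4.12 (cv2) and the standard library are available. Lean on these libraries where they do the work, as an engineer would, in place of code of your own. Each camera call takes 0.05 s, during which the arm holds its last target. There are 200 camera calls.

TASK

One of the three sample vials in the wooden rack is still open: pick up its loose snap cap from the desk and press it straight down onto the vial's neck until it clicks, then keep pushing until it sits fully home, with the vial upright in its well. Finish while still holding the cap pressed firmly down with the fingers (do not let go or back off); leave the two closed vials, the sherd and the brush where they are.

Things in the scene. Friction and masses are not known exactly. Their poses are not given: they have to be found in the camera images.
- cap: the loose snap cap: black ribbed plastic disc, 41 mm outside diameter, 16 mm tall, 12 to 21 g, lying on the desk mouth down. Origin: centre of its underside (the mouth), z up. Stiff: it can be gripped hard across its sides from above. Inside it is 13.5 mm deep, with a lip ring at the mouth (opening 28 mm)
- vial: the open vial, the only one without a cap: cloudy plastic, loose in a well of the rack with 1 mm of play all round. Body 36 mm diameter, 54 mm tall, then a narrow neck of 25.6 mm diameter up to the rim at 74 mm (tapered to 22.6 mm over the last 2 mm), with a springy snap ring of 32 mm diameter round it, 67 mm up. Origin: centre of its underside, z up
- vial_rim (a point): centre of the open vial's rim, 74 mm above its underside. Going on, the cap is free until its underside is about 68 mm above the vial's; then the snap ring resists with up to about 7 to 12 N; near 65 mm the force drops (the click); at 60.5 mm the cap is home, its top stopped hard on the rim
- rack: wooden vial rack fixed to the desk, 64 x 262 x 36 mm, its row of five wells along its own y axis at 50 mm spacing (0, +-50, +-100 mm); wells 38 mm diameter, 28 mm deep. Vials stand in the middle and the two end wells (100 mm apart), in any order. Origin: centre of its underside
- capped_a: closed vial, same size as the open one with its cap on, in the rack, 76.5 mm tall overall; origin: centre of its underside. Leave alone
- capped_b: the other closed vial, just like it. Leave alone
- sherd: amphora foot, terracotta, standing on its wide end, 84 mm diameter, 55 mm tall; origin: centre of its underside. Leave alone
- brush: sherd brush with a wooden handle lying on the desk, 185 mm long along its own x axis, up to 27 mm wide, 21 mm tall; origin on its underside, 127 mm from the handle's end. Leave alone
Not all that is in view belongs to the job. Of the things that look like the cap, the middle-sized one is meant. What is shaped like the vial but yellow is not meant.

How it is judged:
By the outcome, as a careful person would: the job done as asked, in the order asked, and still so for the second after the job is handed in, while the arm keeps its last pose, push and grip.
It also fails if it takes over 38 s, if anything falls off the work surface, if the arm or the gripper's body presses on something with over 40 N, if the wrist force passes 120 N, or if a joint passes its speed limit or range.

## Working session

There is one attempt and no reset: what is moved stays moved. The work goes in short steps, each a Python script; the robot and the scene stay as the last script left them, time stands still between calls to the robot, and variables do not carry over. Pictures are saved under pics/ and viewed, at most 10 in all, crops included, and the job is handed in when it is done.

```bash
mkdir -p pics; ls; cat > h.py <<'E'
from cell import *
import numpy as np, cv2
from scipy.spatial.transform import Rotation as R
def save(n,img): cv2.imwrite('pics/'+n,cv2.cvtColor(img,cv2.COLOR_RGB2BGR))
def ray(f,px,T=None):
    T=np.array(f['cam_to_world'] if T is None else T)
    d=np.array([(px[0]-f['cx'])/f['fx'],(px[1]-f['cy'])/f['fy'],1.])
    d=T[:3,:3]@d; return T[:3,3],d/np.linalg.norm(d)
def atz(f,px,z,T=None):
    o,d=ray(f,px,T); return o+d*(z-o[2])/d[2]
def tri(rays):
    A=sum(np.eye(3)-np.outer(d,d) for o,d in rays); b=sum((np.eye(3)-np.outer(d,d))@o for o,d in rays)
    p=np.linalg.solve(A,b); return p,[np.linalg.norm(np.cross(p-o,d)) for o,d in rays]
def wrist():
    s=get_state(); f=grab_frame('wrist'); T=np.eye(4); T[:3,:3]=R.from_rotvec(s['eef_rot']).as_matrix(); T[:3,3]=s['position']
    return f,T@np.array(f['T_tool_cam'])
E
python3 - <<'E'
from h import *
F={}
for c in ('scene','top'):
    F[c]=f=grab_frame(c); print(c,np.round(f['cam_to_world'],3).tolist(),f['fx'])
    for n in ('cap','vial','vial_rim','capped_a','rack','sherd','brush'):
        for fn in (spot_in,tip_of):
            print(n,fn.__name__,[(np.round(r['centre']).tolist(),round(r['score'],2)) for r in fn(c,n)][:6])
save('both1.png',np.vstack([cv2.resize(np.hstack([F['scene']['img'],F['top']['img']]),(800,300))]))
save('top1.png',F['top']['img']); save('scene1.png',F['scene']['img'])
print(get_state())
E
```

```text
pics
scene [[0.814, 0.325, -0.482, 1.065], [0.581, -0.48, 0.657, -0.586], [-0.018, -0.815, -0.579, 0.609], [0.0, 0.0, 0.0, 1.0]] 379.3355138046608
cap call [([205.0, 250.0], 0.72), ([163.0, 287.0], 0.68), ([160.0, 258.0], 0.48), ([277.0, 196.0], 0.41)]
cap call [([202.0, 254.0], 0.81), ([164.0, 288.0], 0.58), ([160.0, 263.0], 0.57)]
vial call [([257.0, 186.0], 0.72), ([274.0, 209.0], 0.53), ([274.0, 193.0], 0.52)]
vial call [([257.0, 196.0], 0.68), ([278.0, 210.0], 0.56)]
vial_rim call [([281.0, 194.0], 0.72), ([254.0, 183.0], 0.51)]
vial_rim call [([280.0, 184.0], 0.76), ([254.0, 170.0], 0.6)]
capped_a call [([253.0, 210.0], 0.69), ([299.0, 179.0], 0.57)]
capped_a call [([253.0, 224.0], 0.54)]
rack call [([273.0, 209.0], 0.86), ([253.0, 209.0], 0.39)]
rack call [([278.0, 212.0], 0.63), ([322.0, 165.0], 0.55)]
sherd call [([258.0, 309.0], 0.98)]
sherd call [([256.0, 312.0], 0.91), ([279.0, 209.0], 0.48), ([300.0, 192.0], 0.22)]
brush call [([317.0, 158.0], 0.79)]
brush call [([323.0, 162.0], 0.67)]
top [[-0.025, -0.995, 0.1, 0.517], [-1.0, 0.026, 0.005, 0.028], [-0.007, -0.1, -0.995,
[... 758 characters left out ...]
.5, 'q': array([-1.44518366e+00,  3.26185316e-01, -1.92577159e-01,  1.05199537e+00,
        2.23150744e-05,  1.43658028e+00]), 'joint_velocities': array([-6.23404458e-04,  5.84059017e-04,  8.03986460e-04, -5.94685043e-05,
       -4.03532035e-04,  1.57494477e-04]), 'tau': array([-1.38131145e-03, -4.43325198e+01,  2.62754005e+01,  1.31493834e-03,
       -2.28718454e-04,  1.79111552e-07]), 'position': array([ 0.14131663, -0.53156972,  0.23129753]), 'eef_rot': array([3.11508017e+00, 4.06985875e-01, 3.47916384e-05]), 'contact_force': array([-0.19214167,  0.51624289, -0.90128557]), 'wrist_torque': array([-0.0076347 ,  0.03363822,  0.02409486]), 'grasp_force': 0.0, 'finger_gap': 0.9987677119889627}
```

View pics/top1.png

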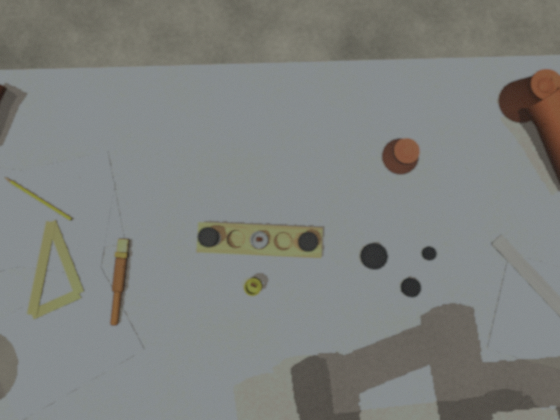

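View pics/scene1.png

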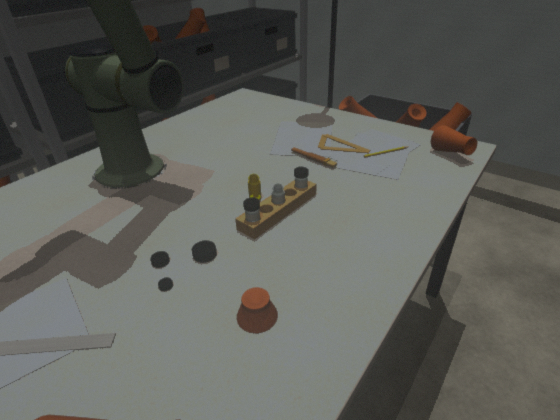

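Top view: the three black discs are at (374,256) large, (411,287) middle-sized and (429,253) small. In the scene view they are (204,251), (160,259) and (165,284). The middle-sized one, top (411,287), should be the cap. The open vial is in the middle well at top (260,240), and the yellow decoy is at (254,286).

```bash
python3 - <<'E'
from h import *
S=grab_frame('scene');T=grab_frame('top')
for n,a,b in (('large',(204,251),(374,256)),('mid',(160,259),(411,287)),('small',(165,284),(429,253)),('rim',(279,186),(260,240))):
    p,e=tri([ray(S,a),ray(T,b)]); print(n,p.round(4),np.round(e,4))
for m in silhouettes('top','cap'):
    k=m['mask']; c=m['centre']; d=2*np.sqrt(k.sum()/np.pi)*0.9/T['fx']; print('top',np.round(c,1),round(d,4),atz(T,c,.012).round(4))
for n in ('capped_a','vial','rack'):
  for m in silhouettes('top',n): print(n,np.round(m['centre'],1),atz(T,m['centre'],.07).round(4),atz(T,m['centre'],.036).round(4),m['score'])
c=T['img'][210:310,230:450]; save('crop1.png',cv2.resize(c,None,fx=3.6,fy=3.6,interpolation=cv2.INTER_CUBIC))
w,_=wrist(); print(np.round(w['T_tool_cam'],3).tolist(),w['fx'])
E
```

```text
large [ 0.5049 -0.1574  0.0099] [0.0009 0.0009]
mid [ 0.4372 -0.2335  0.0072] [0.0012 0.0012]
small [ 0.508  -0.2775  0.0049] [0.0005 0.0005]
rim [0.5459 0.0844 0.0794] [0.0042 0.0042]
top [371.1 258.7] 0.0603 [ 0.4987 -0.1512  0.012 ]
top [411.5 288.6] 0.0442 [ 0.4335 -0.2339  0.012 ]
top [430.8 254.3] 0.0343 [ 0.5048 -0.2792  0.012 ]
capped_a [303.9 243.3] [ 0.5341 -0.006   0.07  ] [ 0.5348 -0.0073  0.036 ] 0.91
capped_a [210.3 236.8] [0.552  0.1826 0.07  ] [0.5534 0.1888 0.036 ] 0.9
vial [263.7 238.6] [0.5456 0.0748 0.07  ] [0.5468 0.0767 0.036 ] 0.72
vial [253.  287.9] [0.4481 0.0981 0.07  ] [0.4453 0.101  0.036 ] 0.52
vial [306.1 240.5] [ 0.5396 -0.0106  0.07  ] [ 0.5405 -0.0121  0.036 ] 0.34
rack [267.1 237.8] [0.547  0.0679 0.07  ] [0.5483 0.0695 0.036 ] 0.84
[[0.001, -0.963, -0.269, 0.068], [1.0, 0.001, -0.0, 0.001], [0.0, -0.269, 0.963, -0.142], [0.0, 0.0, 0.0, 1.0]] 307.8716205758902
```

View pics/crop1.png

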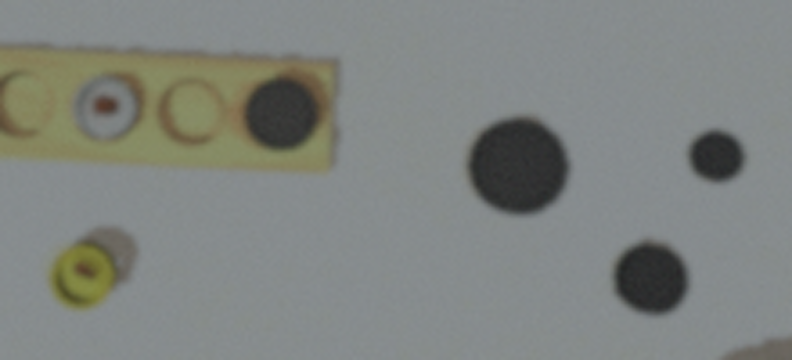

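The enlarged crop confirms it: the middle-sized disc at crop (650,277) is about 41–44 mm across and stands clear. The clear open vial is in the rack's middle well at crop (107,106). Next I'll take two wrist views of each.

```bash
python3 - <<'E'
from h import *
import pickle
rot=[np.pi,0,0]; D=[]
def look(p,n,names):
    f,T=wrist(); D.append((n,f,T)); 
    save(f'{n}.png',f['img'])
    for nm in names:
        for fn in ((tip_of,spot_in)):
            print(n,nm,[(np.round(r['centre'],1).tolist(),round(r['score'],2)) for r in fn('wrist',nm)][:4])
movep([.437,-.234,.15],rot); look(0,'wc1',['cap'])
move_l([.405,-.234,.13],.2); look(0,'wc2',['cap'])
movep([.51,.08,.18],rot); look(0,'wv1',['vial_rim','vial'])
move_l([.545,.08,.18],.2); look(0,'wv2',['vial_rim','vial'])
pickle.dump(D,open('d.pkl','wb'))
a=np.hstack([D[0][1]['img'],D[1][1]['img']]);b=np.hstack([D[2][1]['img'],D[3][1]['img']])
save('w4.png',cv2.resize(np.vstack([a,b]),(800,600),interpolation=cv2.INTER_AREA)); print(get_state()['clock'])
E
```

```text
wc1 cap [([271.7, 198.8], 0.78), ([189.4, 127.7], 0.73), ([321.9, 123.8], 0.64)]
wc1 cap [([322.1, 124.2], 0.81), ([182.3, 125.4], 0.68), ([271.3, 202.2], 0.63)]
wc2 cap [([327.7, 79.8], 0.92), ([274.0, 170.9], 0.7), ([180.8, 84.5], 0.69)]
wc2 cap [([175.6, 79.8], 0.93), ([271.1, 173.6], 0.75), ([330.7, 80.6], 0.65)]
wv1 vial_rim [([251.6, 277.0], 0.91), ([264.5, 169.1], 0.65)]
wv1 vial_rim [([256.2, 257.4], 0.94), ([265.6, 167.4], 0.8), ([141.9, 159.9], 0.17)]
wv1 vial [([258.4, 243.8], 0.75), ([269.3, 161.9], 0.66)]
wv1 vial [([252.8, 261.6], 0.89), ([266.6, 169.5], 0.74)]
wv2 vial_rim [([250.8, 311.8], 0.81), ([263.7, 213.1], 0.68)]
wv2 vial_rim [([266.8, 204.3], 0.88), ([253.2, 292.6], 0.85)]
wv2 vial [([267.2, 195.4], 0.75), ([257.3, 270.1], 0.55)]
wv2 vial [([253.7, 289.7], 0.69), ([265.1, 206.4], 0.56), ([544.3, 288.0], 0.29)]
9.4917
```

View pics/w4.png

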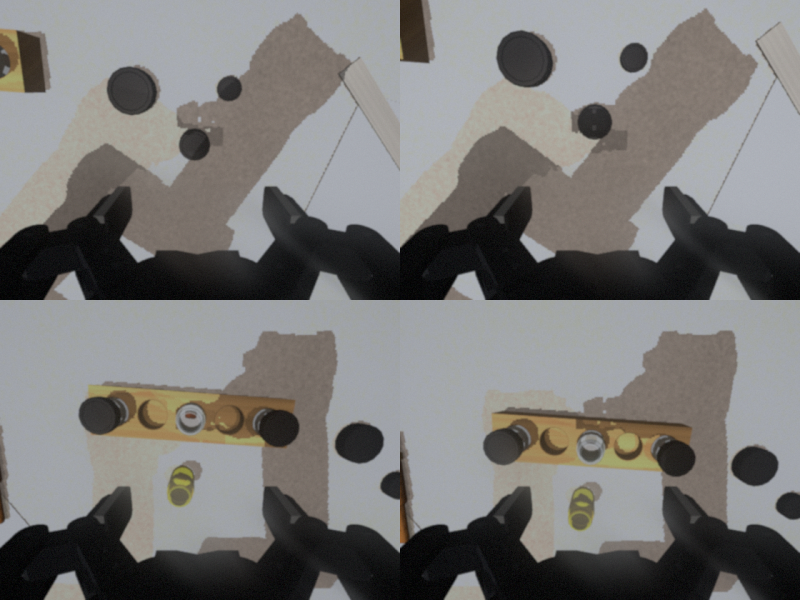

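Wrist views: the middle cap sits at wc1 (271,200) and wc2 (272,172). The open vial rim is at wv1 (265,167) and wv2 (265,208), flanked by two capped vials. I'll refine both with edge fits.

```bash
python3 - <<'E'
from h import *
import pickle
D={n:(f,T) for n,f,T in pickle.load(open('d.pkl','rb'))}
def capc(n,c):
    f,T=D[n]; g=cv2.cvtColor(f['img'],cv2.COLOR_RGB2GRAY); r=26
    x0,y0=c[0]-r,c[1]-r; k=(g[y0:y0+2*r,x0:x0+2*r]<60).astype(np.uint8)
    nl,l,s,ce=cv2.connectedComponentsWithStats(k); i=1+np.argmax(s[1:,4]); 
    cn=max(cv2.findContours((l==i).astype(np.uint8),0,1)[0],key=cv2.contourArea)
    e=cv2.minEnclosingCircle(cn); el=cv2.fitEllipse(cn); print(n,s[i],'circ',e,'ell',el)
    return np.array(el[0])+[x0,y0]
a,b=capc('wc1',(272,200)),capc('wc2',(272,172))
p,e=tri([ray(D['wc1'][0],a,D['wc1'][1]),ray(D['wc2'][0],b,D['wc2'][1])]); print('cap wrist tri',p.round(4),np.round(e,4))
for z in (.008,.012,.016): print(z,atz(D['wc1'][0],a,z,D['wc1'][1]).round(4),atz(D['wc2'][0],b,z,D['wc2'][1]).round(4))
S=grab_frame('scene')
p,e=tri([ray(S,(160,259)),ray(D['wc1'][0],a,D['wc1'][1]),ray(D['wc2'][0],b,D['wc2'][1])]); print('cap +scene',p.round(4),np.round(e,4))
cr=[cv2.resize(D[n][0]['img'][c[1]-28:c[1]+28,c[0]-28:c[0]+28],(400,400),interpolation=cv2.INTER_CUBIC) for n,c in (('wv1',(266,166)),('wv2',(266,208)))]
save('rim.png',np.hstack(cr))
E
```

```text
wc1 [   7    6   41   44 1284] circ ((25.88671875, 27.55078125), 21.67407989501953) ell ((26.78754997253418, 27.621583938598633), (39.60746765136719, 42.47235870361328), 176.0530242919922)
wc2 [   3    1   47   47 1629] circ ((26.552186965942383, 24.645275115966797), 23.910703659057617) ell ((26.32013511657715, 24.34143829345703), (45.72357177734375, 46.277565002441406), 147.1591796875)
cap wrist tri [ 0.4357 -0.2324  0.005 ] [0.0005 0.0005]
0.008 [ 0.4365 -0.2329  0.008 ] [ 0.4361 -0.2319  0.008 ]
0.012 [ 0.4374 -0.2329  0.012 ] [ 0.4367 -0.232   0.012 ]
0.016 [ 0.4384 -0.233   0.016 ] [ 0.4372 -0.232   0.016 ]
cap +scene [ 0.4359 -0.2322  0.0053] [0.0006 0.0007 0.0003]
```

View pics/rim.png

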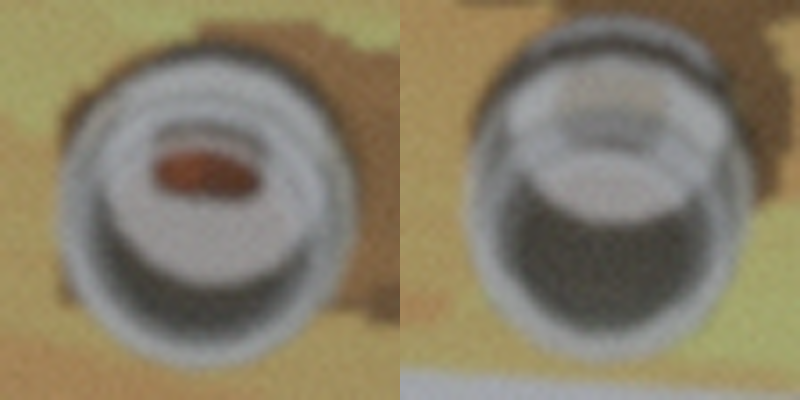

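```bash
python3 - <<'E'
from h import *
import pickle
D={n:(f,T) for n,f,T in pickle.load(open('d.pkl','rb'))}
f,T=D['wv1']; p=atz(f,(267.0,167.7),.075,T); print('ring',p.round(4))
def proj(f,T,P): 
    c=(np.array(P)-T[:3,3])@T[:3,:3]; return np.c_[f['fx']*c[:,0]/c[:,2]+f['cx'],f['fy']*c[:,1]/c[:,2]+f['cy']]
t=np.linspace(0,2*np.pi,80); out=[]
for n,c in (('wv1',(266,166)),('wv2',(266,208))):
    f,T=D[n]; im=cv2.resize(f['img'][c[1]-28:c[1]+28,c[0]-28:c[0]+28],(400,400),interpolation=cv2.INTER_CUBIC)
    for r,z,col in ((.016,.075,(255,0,0)),(.0113,.082,(0,0,255)),(.018,.062,(0,160,0))):
        q=proj(f,T,np.c_[p[0]+r*np.cos(t),p[1]+r*np.sin(t),0*t+z]); q=(q-np.array(c)+28.5)*400/56-.5
        cv2.polylines(im,[q.astype(np.int32)],True,col,1)
    out.append(im)
save('ov.png',np.hstack(out))
for n in ('wv1','wv2'):
    f,T=D[n]; g=cv2.cvtColor(f['img'],cv2.COLOR_RGB2GRAY); g[:100]=255; g[250:]=255
    nl,l,s,ce=cv2.connectedComponentsWithStats((g<60).astype(np.uint8))
    print(n,[(ce[i].round(1).tolist(),s[i].tolist(),atz(f,ce[i],.0845,T).round(4).tolist()) for i in range(1,nl) if s[i,4]>600])
E
```

```text
ring [0.5464 0.0862 0.075 ]
wv1 [([141.4, 160.0], [112, 136, 63, 51, 2332], [0.5535, 0.1821, 0.0845]), ([389.3, 178.5], [358, 152, 61, 54, 2357], [0.5393, -0.0092, 0.0845]), ([502.7, 199.5], [470, 173, 66, 55, 2823], [0.5225, -0.1008, 0.0845])]
wv2 [([154.9, 193.3], [123, 180, 50, 37, 637], [0.5629, 0.1744, 0.0845]), ([385.9, 220.7], [360, 191, 53, 56, 2082], [0.5404, -0.0098, 0.0845]), ([496.1, 229.3], [465, 206, 64, 44, 2318], [0.5331, -0.1001, 0.0845])]
```

View pics/ov.png

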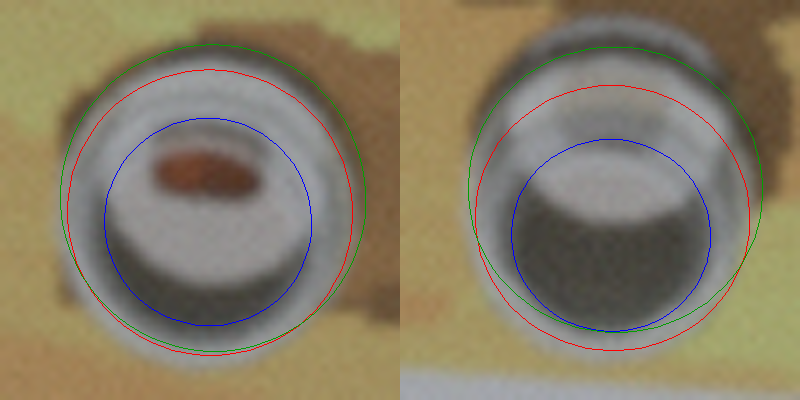

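The rim model fits both views at (0.546, 0.0865, 0.082), and the midpoint of the capped vials agrees at (0.5464, 0.0864). The cap is at (0.4365, −0.2325). I'll grasp it now.

```bash
python3 - <<'E'
from h import *
import pickle
movep([.4365,-.2325,.08],[np.pi,0,0])
print(move_l([.4365,-.2325,.003],.08,until_force=10))
s=get_state(); print(s['position'].round(4))
grab(110); s=get_state(); print(s['position'].round(4),s['finger_gap'],s['grasp_force'],s['contact_force'])
move_l([.4365,-.2325,.15],.12); s=get_state(); print(s['position'].round(4),s['finger_gap'],s['grasp_force'],s['contact_force'],s['clock'])
f,T=wrist(); save('held.png',f['img']); pickle.dump((f,T),open('held.pkl','wb'))
print([(np.round(r['centre'],1).tolist(),r['score']) for r in spot_in('wrist','cap')])
S=grab_frame('scene'); save('held2.png',np.hstack([cv2.resize(f['img'],(400,300)),cv2.resize(S['img'][120:330,60:340],(400,300))]))
E
```

```text
False
[ 0.4369 -0.2328  0.0034]
[ 0.4367 -0.2327  0.0041] 0.4344171968412292 109.00919365247546 [-2.72298985  2.57405964 10.29805941]
[ 0.436  -0.2322  0.1493] 0.43243987833293956 110.13786617089863 [-0.93746651  1.00721097 -0.72526475] 17.1833
[([188.5, 125.0], 0.97), ([325.6, 121.1], 0.78), ([277.4, 272.4], 0.69)]
```

View pics/held2.png

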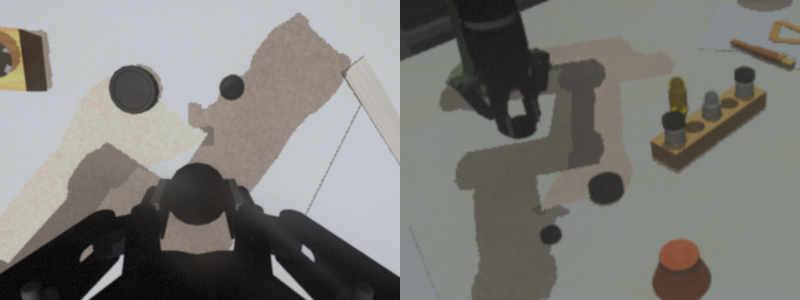

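```bash
python3 - <<'E'
from h import *
import pickle
f,T=pickle.load(open('held.pkl','rb'))
p=np.array([.436,-.2322,.1493]); t=np.linspace(0,2*np.pi,80)
im=(255*(f['img'][210:350,190:370]/255.)**.5).astype(np.uint8); im=cv2.resize(im,None,fx=4,fy=4,interpolation=cv2.INTER_CUBIC)
for z,col in ((-.004,(0,255,0)),(.012,(255,0,0))):
    P=np.c_[p[0]+.0205*np.cos(t),p[1]+.0205*np.sin(t),0*t+p[2]+z]
    c=(P-T[:3,3])@T[:3,:3]; q=np.c_[f['fx']*c[:,0]/c[:,2]+f['cx'],f['fy']*c[:,1]/c[:,2]+f['cy']]
    cv2.polylines(im,[((q-[190,210])*4).astype(np.int32)],True,col,1)
save('heldov.png',im)
E
```

```text
(no output)
```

View pics/heldov.png

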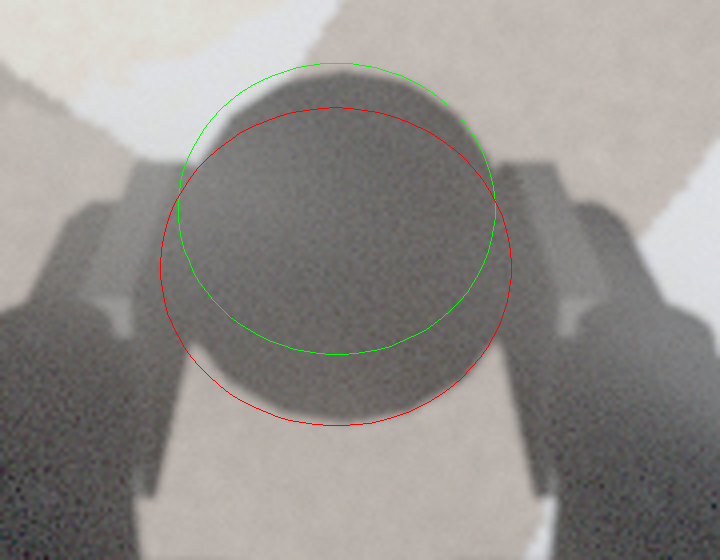

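The cap is held level and centred. It appears about 1.5 px right of the predicted outline, a bias of roughly 0.8 mm in y, which I'll apply at the vial. Next is the move over the vial and the first, force-free stage of the descent.

```bash
python3 - <<'E'
from h import *
import pickle
g=np.array([.546,.0872,.13]); movep(g,[np.pi,0,0]); sleep(.3)
s=get_state(); d=(g-s['position'])[:2]; print('err',d.round(4),s['finger_gap'],s['eef_rot'].round(4))
c=g.copy(); c[:2]+=d; c[2]=.094; move_l(c,.06); s=get_state(); print(s['position'].round(4),s['contact_force'].round(2),s['finger_gap'])
c[2]=.0825; print(move_l(c,.02,until_force=6)); s=get_state(); print(s['position'].round(4),s['contact_force'].round(2),s['wrist_torque'].round(3),s['clock'])
np.save('c.npy',c)
f,T=wrist(); S=grab_frame('scene'); c1=(255*(f['img'][150:360,140:420]/255.)**.6).astype(np.uint8)
save('pl.png',np.hstack([cv2.resize(c1,(400,300)),cv2.resize(S['img'][150:240,220:340],(400,300),interpolation=cv2.INTER_CUBIC)]))
E
```

```text
err [-0.  0.] 0.4388414892150677 [ 3.1416e+00 -1.0000e-04  1.0000e-04]
[0.5461 0.0873 0.094 ] [ 0.37  1.34 -0.09] 0.4330384038174616
False
[0.546  0.0872 0.0825] [1.05 0.32 0.06] [-0.025  0.035  0.026] 23.7333
```

View pics/pl.png

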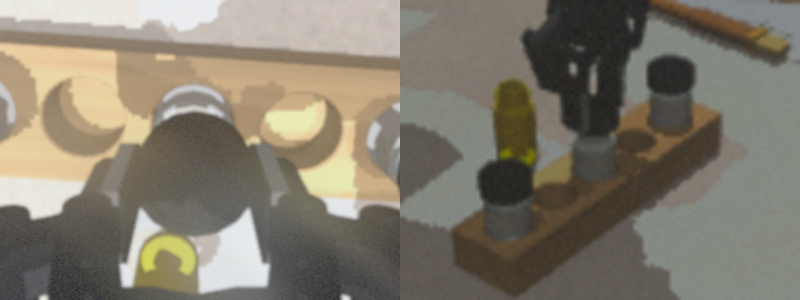

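The cap is over the neck with no contact force and both neighbours are clear. I'll press in stages.

```bash
python3 - <<'E'
from h import *
c=np.load('c.npy')
for k in range(14):
    c[2]-=.0015; r=move_l(c,.015,until_force=30); s=get_state()
    print(round(c[2],4),r,s['position'].round(4),s['contact_force'].round(1),round(s['finger_gap'],3),round(s['clock'],2))
    if r or s['contact_force'][2]>28: break
np.save('c.npy',c)
E
```

```text
0.081 False [0.5459 0.0872 0.081 ] [-0.8  0.2  0.5] 0.432 24.08
0.0795 False [0.5461 0.0874 0.0799] [-1.   1.7  5. ] 0.435 24.33
0.078 False [0.5463 0.0874 0.0786] [-1.9  0.3  6.9] 0.436 24.58
0.0765 False [0.5458 0.0871 0.0762] [ 0.1  0.7 -0.3] 0.43 24.83
0.075 False [0.5457 0.0872 0.0745] [-0.1  0.3 -1.1] 0.438 25.08
0.0735 False [0.5459 0.0872 0.0734] [ 0.   0.4 -0.5] 0.434 25.33
0.072 False [0.5466 0.0873 0.0726] [-0.5  1.4  4.4] 0.435 25.58
0.0705 False [0.547  0.0873 0.0726] [-3.2  1.2 16.1] 0.438 25.83
0.069 False [0.5473 0.0873 0.0725] [-6.8 -0.3 26.7] 0.433 26.08
0.0675 False [0.5476 0.0874 0.0725] [-11.2  -0.2  37.3] 0.44 26.33
```

The ring resisted from about 0.080, clicked near 0.077, and the cap stopped hard at TCP 0.0725 as predicted, now under 37 N. I'll trim the sideways drift in x without easing the push, and take a look.

```bash
python3 - <<'E'
from h import *
c=np.load('c.npy'); c[0]-=.0013; move_l(c,.01); sleep(.3); s=get_state()
print(s['position'].round(4),s['contact_force'].round(1),s['wrist_torque'].round(2),s['grasp_force'],s['finger_gap'],s['clock'])
S=grab_frame('scene'); t=grab_frame('top')
save('fin.png',np.hstack([cv2.resize(S['img'][150:240,220:340],(400,300),interpolation=cv2.INTER_CUBIC),cv2.resize(t['img'],(400,300))]))
E
```

```text
[0.5473 0.0873 0.0724] [-8.2 -0.7 35.2] [-0.05  1.76  0.05] 114.7918352642364 0.4336018048620105 26.9167
```

View pics/fin.png

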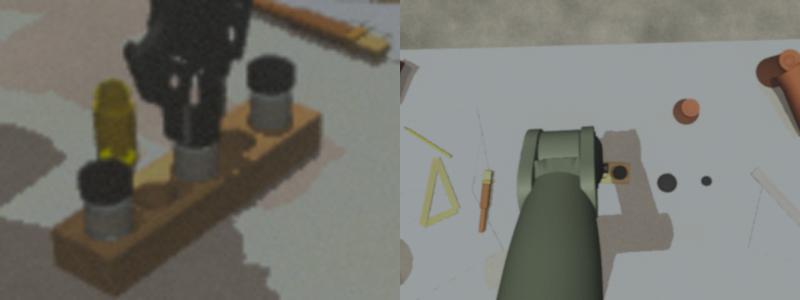

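The cap is level with its neighbours, the vial is upright and nothing else has moved. Push is 35 N and grip 115 N, so I'm handing it in.

```bash
python3 -c "
from cell import *
print(sign_off())"
```

```text
the job is handed in; nothing more can be done
None
```

The middle-sized cap clicked onto the open vial and sits fully home, with the vial upright; I handed in at about 27 s with the fingers still gripping it and pressing down at about 35 N, and the other items were not touched.

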